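# Stack the tea carton and hold the clip open on the stock card

### The job

The tea stand needs restocking: set the tea carton that was left on the hob squarely on top of the carton in the stand, edges in line, and let go of it. Then pick up the red spring clip by its grips, squeeze it wide open and bring it from the side over the free upright edge of the white stock card, so that the card's edge stands well inside the gaping jaws without the clip touching the card or the stand. Finish like that, still holding the clip squeezed open in the air around the card edge, ready for someone to slip in a note, and leave everything else where it is.

Things in the scene. Friction and masses are not known exactly. Their poses are not given: they have to be found in the camera images.
- stand: Fixed wooden tea stand; yaw varies. Origin on the worktop under the centre of its carton bay, z up, front -x, card end -y (robot's right). Board 10 mm thick: bay 160 (x) x 84 (y) mm about the origin with lips 7.5 mm high around the lower carton, and a 60 mm wide tongue to y = -144 mm. The card's dark foot on the tongue: 24 mm wide in x, y = -90 to -142 mm, up to z = 35 mm.
- card_edge (a point): Point on the free upright edge of the white stock card, 125 mm above the worktop, mid thickness. Axes as the stand's: +y from this edge into the card (towards the cartons), x across its thickness, z up. The card is rigid, fixed, 4 mm thick (x), 90 mm wide (y), and reaches 40 mm above and 110 mm below this point.
- carton_low: Dark tea carton, closed, rigid, 64 (x) x 142 (y) x 71 (z) mm, about 0.11 kg, lying in the stand's bay on the 10 mm board, its long y axis along the stand's x. Loose, kept in by the lips with 2 to 3 mm play. Origin: centre of its underside; its top is 71 mm above that.
- carton_loose: The like dark tea carton, 64 (x) x 142 (y) x 71 (z) mm, about 0.11 kg (varies), flat on the black hob at the left, whose top is 2.5 mm lower than the worktop; long y axis roughly along world x, yaw varies. Origin: centre of its underside. It can be gripped across its 64 mm width. On the stack either way round is right.
- clip: Red sprung clip like a clothes peg, 60 g, lying on its side on the worktop at the right, 30 mm high, hinge pin upright. Origin: foot of the pin; z up the pin, +x to the jaw tips, -x to the grips; the frame stays midway between the halves. At rest the jaws are shut, tips 51 mm ahead of the pin, pointing to about world +y (yaw varies). It springs shut if let go.
- clip_grip (a point): Where to squeeze the clip: 32 mm behind the pin, between its two flat 28 mm high grip plates, 15 mm above the clip's origin; axes as the clip's; squeeze along y. Outer faces at rest: splayed, 55 mm apart at their ends (45 mm behind the pin), 32 mm apart 5 mm behind it. 10 N on each grip opens it to its stop: plates parallel, 28 mm apart, 9 to 51 mm behind the pin.
- jaw_left (a joint): Opening angle of the clip's half on its +y side relative to the clip frame, rad: 0 shut, 0.28 at the stop (fully open). Spring: 0.6 N m/rad with 0.09 N m preload.
- jaw_right (a joint): The same for the half on the -y side.
- tip_left (a point): Tip of the +y jaw on its inner face, at mid height (15 mm above the clip's origin). At the stop both tips stand 48 mm ahead of the pin and 29 mm apart, and the gap narrows evenly to 20 mm wide 27 mm ahead of the pin.
- tip_right (a point): Tip of the -y jaw on its inner face, likewise.
- mug: White mug, 78 x 110 x 97 mm, standing on the hob towards the back; bystander. Origin: centre of its underside.
- tin: Upright food tin, 75 mm across, 110 mm tall, on the worktop behind the stand; bystander. Origin: centre of its underside.
- spice_jar: Small spice jar with a yellow cap, 42 mm across, 96 mm tall, on the worktop behind the stand; bystander. Origin: centre of its underside.
- lemon: Lemon, 78 x 55 x 56 mm, on the hob; bystander. Origin: under its middle.
Not all that is in view belongs to the job. Leave any green or turquoise look-alike of the carton_loose alone.

How it is judged:
By the outcome, as a careful person would: the job done as asked, in the order asked, and still so for the second after the job is handed in, while the arm keeps its last pose, push and grip.
It also fails if it takes over 48 s, if anything falls off the work surface, if the arm or the gripper's body presses on something with over 40 N, if the wrist force passes 120 N, or if a joint passes its speed limit or range.

### The arm

A 6-joint arm with a two-finger parallel gripper is mounted at the origin on a cart in front of the work surface, level with it; the furniture and walls round the work are solid. World frame = base frame: x ahead of the robot, y to its left, z up, the work surface at z = 0. Lengths are in m, angles in rad, forces in N, time in s.
With the tool pointing down it reaches from about 0.425 to 0.95 m from the base axis. Payload 3.5 kg.
Tool frame: the origin (TCP) lies midway between the tips of the shut fingers; the grasp point (between the pads) lies 19 mm behind it; z points along the fingers, y is the line along which they close (so a half turn about z gives the same grasp; the last joint's range is limited). The gripper opens to 85 mm and grips with 20 to 120 N. Pads are 22 mm wide; open, the fingers measure 114 mm over their backs; the gripper's body (76 mm by 85 mm) begins 54 mm behind the grasp point. The pads swing forward as they close: fully open they stand 13 mm farther back than shut.
Start: joints at [-1.333, 0.286, 1.577, -0, 1.279, -0.15], TCP at [0.255, -0.625, 0.231] pointing down, gripper open.
Joint ranges: [-2.77, 2.77], [-0.9, 2.22], [0.21, 2.48], [-1.53, 4.67], [0.24, 2.81], [-2.84, 2.84]. Speed limits (rad/s): [2.79, 2.79, 3.14, 3.14, 3.14, 3.14].

### API

Orientations are given as a unit quaternion [x, y, z, w].
In Python, from plant import ctrl gives the robot as it stands.
- The arm moves only by the tool send_rows, never from a script. Its argument "series" is a list that holds one entry, the list of rows, each a list of 7 numbers: the shift along the tool's x, y, z in cm, then the turn, a rotation vector about the tool's x, y, z in rad, then the opening, from -1 (shut) to 1 (fully open). In form: [[[x, y, z, rx, ry, rz, jaw], ...]]. A call has 1 to 10 rows; each row shifts and turns the commanded pose from where the row before left it, along the tool's axes as they then stand; what a row does not reach is not made up. A row lasts 1/8 s, in which the tool goes at most 62.5 mm and 10.7 degrees, less where a joint would pass 70% of its speed; a pose out of reach is approached as far as the arm can. A call is refused whole if a number of a shift passes 6.25 or a number of a turn 0.188, either way. A call with a gripper value outside its range is refused whole. The fingers move at their own pace and stop on an object; "force" is the grip in N (left out, the last holds). Time passes only in rows, so rows that do not move let the fingers close. It gives the time, the measured TCP pose, the force, the opening and the grip force at its end, in the units of the state.
- ctrl.get_state(): the state, without advancing time (a new reading comes with each control period).
- ctrl.read_camera(name): name is "side" or "top" or "wrist"; returns a dict with "img" (480x640x3 uint8, red, green, blue), "fx", "fy", "cx", "cy" (pixels), "k1" (the pictures are not rectified: a ray, as slopes to the right and down, at radius r is drawn at 1 + k1 r^2 times it, then the intrinsics apply), "R" (3x3) and "t" (3): a world point X has camera coordinates R X + t; the wrist camera has in their place "hand_eye" (4x4, takes a point from camera to tool coordinates, whose origin is the TCP and whose axes are the flange's). Camera axes: x right, y down, z forward; pixel columns grow to the right and rows downward; lengths in m; the calibration is good to about 2 mm. A picture is of the moment at which its call begins: read the wrist's pose just before it. There is no depth.
- ctrl.sign_off(): hands the job in; it is judged then, once.
The state is a dict: "time": time; "qpos": joint angles; "dq": joint speeds; "joint_efforts": joint torques, N m; "eef_pos": TCP position; "tcp_rot": TCP orientation; "contact_force": force on the tool from outside, world axes, zero at the start; "wrist_torque": the same for the moment, N m; "opening": opening from 0.0 (shut) to 1.0 (fully open); "finger_force": force on a finger pad.
Only numpy, scipy, OpenCV 4.12 (cv2) and the standard library are available. Lean on these libraries where they do the work, as an engineer would, in place of code of your own. Each camera call takes 0.05 s, during which the arm holds its last target. There are 200 camera calls.

## Working session

There is one attempt and no reset: what is moved stays moved. The work goes in short steps, Python scripts to look and compute and a tool call to move; the robot and the scene stay as the last step left them, time stands still between calls to the robot, and variables do not carry over. Pictures are saved under pics/ and viewed, at most 10 in all, crops included, and the job is handed in when it is done.

Besides the shell and the picture viewer there is one more tool, called after "Call:" as a command line: name --argument value ..., lists and objects as JSON in quotes. send_rows: Moves the arm, as the interface text tells. Its arguments: {"type":"object","properties":{"series":{"type":"array"},"force":{"type":"number"}},"required":["series"]}

```bash
mkdir -p pics; ls; python3 - <<'E'
from plant import ctrl
import cv2,pickle
s=ctrl.get_state();print(s)
d={}
for n in("top","side"):
    c=ctrl.read_camera(n);d[n]=c
    cv2.imwrite(f"pics/{n}0.png",c["img"][:,:,::-1])
    print(n,{k:v for k,v in c.items() if k!="img"})
c=ctrl.read_camera("wrist");d["wrist"]=c;print(c["hand_eye"],c["fx"],c["k1"])
pickle.dump(d,open("cam0.pkl","wb"))
E
```

```text
pics
{'time': 0.0, 'qpos': array([-1.33298356e+00,  2.87180298e-01,  1.57817303e+00,  1.37416151e-05,
        1.27860197e+00, -1.49969799e-01]), 'dq': array([-0.0011649 , -0.00019772, -0.00054032,  0.00063042,  0.00209712,
        0.00198023]), 'joint_efforts': array([ 1.95426233e-03, -4.05980480e+01, -2.92623639e+01, -1.99525670e-05,
        5.83407222e-03, -4.02653015e-06]), 'eef_pos': array([ 0.25513538, -0.62421683,  0.22993958]), 'tcp_rot': array([ 9.81261597e-01,  1.92676630e-01, -4.52977702e-05, -1.18046991e-03]), 'contact_force': array([ 0.09274995, -0.26653814,  1.13410211]), 'wrist_torque': array([-0.02799166,  0.01459717, -0.01841368]), 'finger_force': 0.0, 'opening': 0.9992632484666348}
top {'fx': 448.69902509577474, 'fy': 448.69902509577474, 'cx': 321.1829917569152, 'cy': 234.192887561502, 'k1': -0.03419105173850005, 'R': array([[ 0.02568957, -0.99965861,  0.00476557],
       [-0.99328144, -0.02606319, -0.11275061],
       [ 0.11283632, -0.00183704, -0.99361189]]), 't': array([0.03570861, 0.55837018, 1.34484838])}
side {'fx': 548.5833063969992, 'fy': 548.5833063969992, 'cx': 313.57490671595804, 'cy': 235.56252752094957, 'k1': -0.0722904053113605, 'R': array([[ 0.98576151, -0.16742087,  0.01563668],
       [-0.08088735, -0.55366646, -0.82880075],
       [ 0.14741605,  0.81573507, -0.55932531]]), 't': array([-0.52383618,  0.15471353,  1.52829902])}
[[-1.54647257e-04 -9.61521927e-01 -2.74728155e-01  6.92280613e-02]
 [ 9.99999958e-01 -8.09942594e-05 -2.79438027e-04 -2.24111491e-04]
 [ 2.46434387e-04 -2.74728187e-01  9.61521899e-01 -1.42635229e-01]
 [ 0.00000000e+00  0.00000000e+00  0.00000000e+00  1.00000000e+00]] 411.15617891117967 -0.09260964223432144
```

View pics/top0.png

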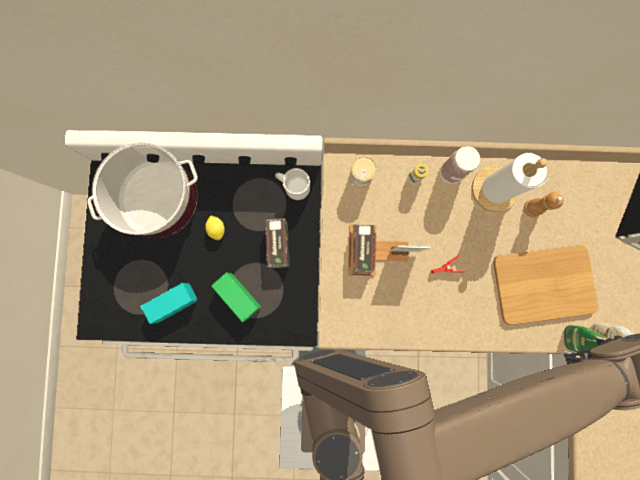

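View pics/side0.png

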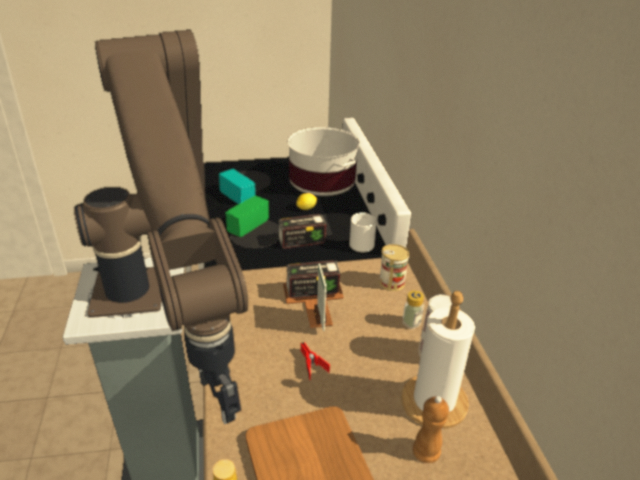

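The top view shows:
- **Loose carton candidates:** the dark carton at (277,243) on the hob. The look-alikes are the green box at (236,297) and the turquoise one at (169,303). The dark carton at (363,250) is already in the stand. I choose (277,243).
- **Clip and card:** the red clip is at (449,266) and the card at (410,248).

Next I check the choice in enlarged crops.

```bash
cat > h.py <<'E'
import numpy as np,cv2,pickle
from scipy.spatial.transform import Rotation as Ro
def K(c): return np.array([[c["fx"],0,c["cx"]],[0,c["fy"],c["cy"]],[0,0,1.]])
def D(c): return np.array([c["k1"],0,0,0,0.])
def wristRt(c,s):
    T=np.eye(4);T[:3,:3]=Ro.from_quat(s["tcp_rot"]).as_matrix();T[:3,3]=s["eef_pos"]
    W=np.linalg.inv(T@c["hand_eye"]);c["R"],c["t"]=W[:3,:3],W[:3,3];return c
def proj(c,X): return cv2.projectPoints(np.atleast_2d(X).astype(float),cv2.Rodrigues(c["R"])[0],c["t"],K(c),D(c))[0][:,0]
def ray(c,p):
    u=cv2.undistortPoints(np.array([[p]],float),K(c),D(c))[0,0]
    d=c["R"].T@np.array([u[0],u[1],1]);return -c["R"].T@c["t"],d/np.linalg.norm(d)
def plane(c,p,z):
    o,d=ray(c,p);return o+d*(z-o[2])/d[2]
def tri(*cp):
    A=0;b=0;L=[ray(c,p) for c,p in cp]
    for o,d in L: M=np.eye(3)-np.outer(d,d);A=A+M;b=b+M@o
    X=np.linalg.solve(A,b);return X,[np.linalg.norm((np.eye(3)-np.outer(d,d))@(X-o)) for o,d in L]
def crop(img,x,y,w,h,k,f):
    cv2.imwrite(f,cv2.resize(img[y:y+h,x:x+w,::-1],None,fx=k,fy=k,interpolation=cv2.INTER_CUBIC))
E
python3 - <<'E'
from h import *
d=pickle.load(open("cam0.pkl","rb"))
crop(d["top"]["img"],265,210,200,80,4,"pics/a.png");crop(d["side"]["img"],270,205,80,60,1,"pics/b.png")
a=cv2.imread("pics/a.png")
s=d["side"]["img"][:,:,::-1]
e=cv2.resize(s[205:305,270:350],None,fx=3.5,fy=3.5,interpolation=cv2.INTER_CUBIC)[:280]
f=cv2.resize(s[260:385,290:350],None,fx=2.2,fy=2.2,interpolation=cv2.INTER_CUBIC)[:280]
b=np.zeros((280,800,3),np.uint8)
b[:e.shape[0],:e.shape[1]]=e;b[:f.shape[0],400:400+f.shape[1]]=f
cv2.imwrite("pics/ab.png",np.vstack([a,b]))
E
```

```text
(no output)
```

View pics/ab.png

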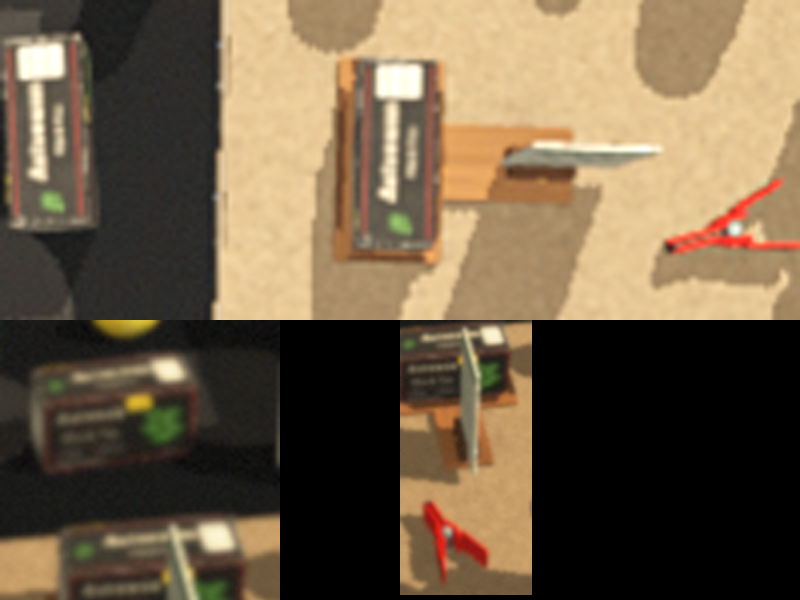

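The chosen carton is dark, lettered and on the hob. Its top face in the crop runs from about (8,36) to (88,226). The clip's pin is at crop (735,230), its shut jaw tips at about (670,246), and its grips point right.

```bash
python3 - <<'E'
from h import *
d=pickle.load(open("cam0.pkl","rb"));t,s=d["top"],d["side"]
P=lambda u,v:(265+u/4,210+v/4)
S=lambda u,v:(270+u/3.5,205+(v-320)/3.5)
S2=lambda u,v:(290+(u-400)/2.2,260+(v-320)/2.2)
for n,c,z in[("loose",[(8,38),(80,36),(90,226),(10,228)],.0685),("low",[(357,62),(440,62),(434,248),(353,248)],.081),("tongue",[(574,130),(574,202)],.01),("cardtop",[(535,145),(660,150)],.165),("clip",[(735,230)],.03),("cliptip",[(670,246)],.03),("grips",[(780,183),(800,245)],.03)]:
    for p in c: print(n,plane(t,P(*p),z).round(4))
for a,b in [((735,230),(448,533)),((660,150),(465,330))]: print(tri((t,P(*a)),(s,S2(*b))))
# carton loose top back corner (white-label end)
print(tri((t,P(8,38)),(s,S(180,352))),tri((t,P(10,228)),(s,S(35,372))),tri((t,P(84,226)),(s,S(42,408))))
E
```

```text
loose [0.5931 0.2136 0.0685]
loose [0.596  0.1598 0.0685]
loose [0.4542 0.1475 0.0685]
loose [0.4512 0.2066 0.0685]
low [ 0.5801 -0.047   0.081 ]
low [ 0.5818 -0.1086  0.081 ]
low [ 0.4441 -0.1059  0.081 ]
low [ 0.4426 -0.0465  0.081 ]
tongue [ 0.5408 -0.2225  0.01  ]
tongue [ 0.4847 -0.2227  0.01  ]
cardtop [ 0.5142 -0.1648  0.165 ]
cardtop [ 0.5129 -0.2516  0.165 ]
clip [ 0.4652 -0.3424  0.03  ]
cliptip [ 0.4518 -0.2925  0.03  ]
grips [ 0.502  -0.3774  0.03  ]
grips [ 0.4549 -0.3924  0.03  ]
(array([ 0.4668718 , -0.34478675,  0.02246534]), [np.float64(0.0013530149514093118), np.float64(0.0013530149514093732)])
(array([ 0.5050586 , -0.23873004,  0.21523567]), [np.float64(0.0033710903652279535), np.float64(0.0033710903652277116)])
(array([0.59254449, 0.21366794, 0.06870437]), [np.float64(0.0004985886078036622), np.float64(0.0004985886078038576)]) (array([0.45473768, 0.20688102, 0.0636038 ]), [np.float64(0.0033880251729983854), np.float64(0.003388025172998311)]) (array([0.45612099, 0.15236413, 0.06035529]), [np.float64(0.001705649023546671), np.float64(0.0017056490235466877)])
```

Call:
send_rows --series '[[[0, 0, -2, 0, 0, 0.13, 1], [0, 0, -2, 0, 0, 0.13, 1], [2.9, -5.3, 0, 0, 0, 0.128, 1], [2.9, -5.3, 0, 0, 0, 0, 1], [2.9, -5.3, 0, 0, 0, 0, 1], [2.9, -5.3, 0, 0, 0, 0, 1], [2.9, -5.3, 0, 0, 0, 0, 1], [2.9, -5.3, 0, 0, 0, 0, 1], [2.9, -5.3, 0, 0, 0, 0, 1], [0, 0, 0, 0, 0, 0, 1]]]'

```text
time: 1.4
eef_pos: [0.4525, -0.2471, 0.2711]
tcp_rot: [1.0, 0.003, -0.0, -0.0]
contact_force: [0.3, -0.5, -0.4]
opening: 1.001
finger_force: 0.0
```

```bash
cat >> h.py <<'E'
def snap(n):
    from plant import ctrl
    s=ctrl.get_state();c=wristRt(ctrl.read_camera("wrist"),s);pickle.dump((c,s),open(n+".pkl","wb"))
    cv2.imwrite(f"pics/{n}.png",c["img"][:,:,::-1]);print(s["time"],s["eef_pos"].round(4),Ro.from_quat(s["tcp_rot"]).as_rotvec().round(4),s["qpos"].round(3),s["dq"].max().round(3),s["opening"]);return c,s
E
python3 -c "
from h import *;snap('w1')"
```

```text
1.4 [ 0.4525 -0.2471  0.2711] [-3.1407 -0.0094  0.    ] [-6.970e-01 -1.000e-01  1.919e+00  1.000e-03  1.323e+00  8.680e-01] 0.015 1.0006507685112247
```

View pics/w1.png

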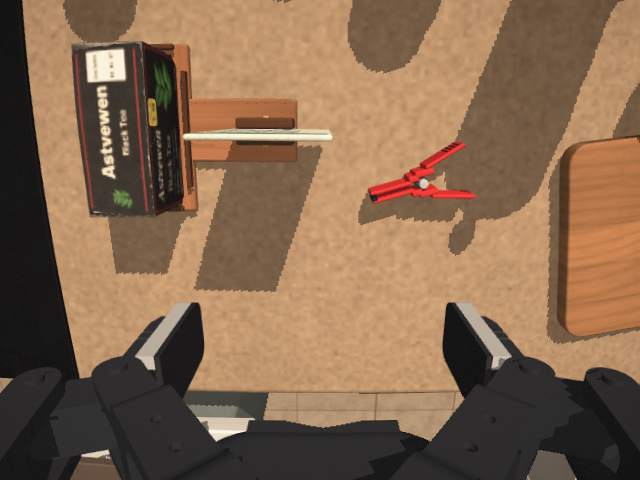

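The wrist view shows:
- **Stand carton:** top corners at about (72,44), (145,42), (153,215) and (91,216).
- **Card:** top strip from (185,137) to the free end at (331,135).
- **Clip:** pin at (424,184), tip at (371,195), grip ends at (463,146) and (474,195).

Next is a second view from above the cartons.

Call:
send_rows --series '[[[0.2, -6, 0, 0, 0, 0, 1], [0.2, -6, 0, 0, 0, 0, 1], [0.2, -6, 0, 0, 0, 0, 1], [0.2, -6, 0, 0, 0, 0, 1], [0.2, -6, 0, 0, 0, 0, 1], [0, 0, 0, 0, 0, 0, 1]]]'

```text
time: 2.2
eef_pos: [0.4612, 0.0515, 0.2713]
tcp_rot: [1.0, 0.002, -0.0, -0.0]
contact_force: [1.1, 0.2, -0.9]
opening: 1.002
finger_force: 0.0
```

```bash
python3 -c "
from h import *;snap('w2')"
```

```text
2.2 [0.4612 0.0515 0.2713] [-3.1413e+00 -6.8000e-03  2.0000e-04] [-0.108 -0.227  2.029  0.     1.339  1.458] 0.004 1.002171877945621
```

View pics/w2.png

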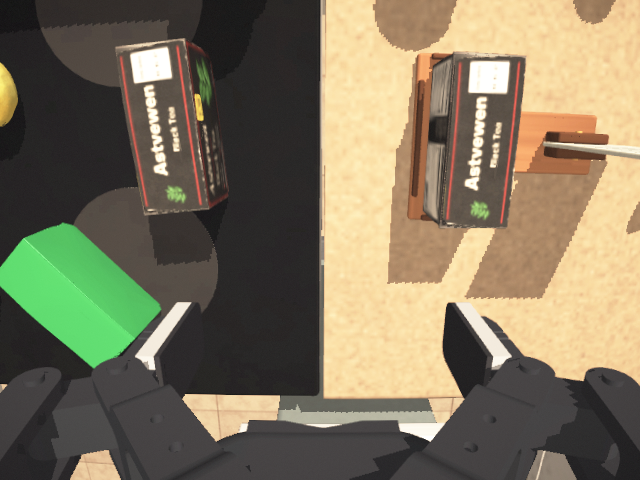

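The second view gives these top corners:
- **Loose carton:** (116,47), (185,39), (209,211), (145,214).
- **Stand carton:** (455,52), (525,55), (508,229), (439,226).

I'll fit the known box sizes to these points.

```bash
python3 - <<'E'
from h import *
from scipy.optimize import least_squares
c1=pickle.load(open("w1.pkl","rb"))[0];c2=pickle.load(open("w2.pkl","rb"))[0];d=pickle.load(open("cam0.pkl","rb"));t,s=d["top"],d["side"]
P=lambda u,v:(265+u/4,210+v/4)
def fit(views,x0):  # corners order: far-left(+x,+y),far-right,near-right,near-left
    def pts(p):
        k=np.array([[71,32],[71,-32],[-71,-32],[-71,32]])/1e3
        c,q=np.cos(p[3]),np.sin(p[3]);return np.c_[k@np.array([[c,q],[-q,c]])+p[:2],np.full(4,p[2])]
    f=lambda p:np.concatenate([(proj(c,pts(p))-np.array(u)).ravel() for c,u in views])
    r=least_squares(f,x0);print(r.x.round(4),f(r.x).round(1))
lo=[(116,47),(185,39),(209,211),(145,214)];lw2=[(455,52),(525,55),(508,229),(439,226)];lw1=[(72,44),(145,42),(153,215),(91,216)]
fit([(c2,lo)],[.52,.18,.068,0]);fit([(c2,lo),(t,[P(8,38),P(80,36),P(90,226),P(10,228)])],[.52,.18,.068,0])
fit([(c1,lw1)],[.51,-.08,.08,0]);fit([(c2,lw2)],[.51,-.08,.08,0]);fit([(c1,lw1),(c2,lw2)],[.51,-.08,.08,0])
for n,p,z in[("cardnear",(185,137),.165),("cardfree",(331,135),.165),("pin",(424,184),.03),("tip",(371,195),.03),("g1",(463,146),.03),("g2",(474,195),.03),("tongueR",(297,100),.01),("tongueR",(297,160),.01)]: print(n,plane(c1,p,z).round(4))
for c in(c1,c2,d["side"]):
  m=cv2.inRange(cv2.cvtColor(c["img"],cv2.COLOR_RGB2HSV),(8,90,60),(16,255,190))
E
```

```text
[0.5222 0.1887 0.0576 0.0793] [-2.3  1.7  2.9  0.4  2.  -2.3 -2.8  0.2]
[0.5224 0.1874 0.06   0.0784] [-2.1  0.9  3.6 -0.3  2.7 -1.9 -2.6  0.6 -3.4  1.1 -0.2  0.5 -0.6  0.1
 -2.1  0.8]
[ 0.513  -0.0707  0.0677 -0.0185] [-1.1  1.   0.4  0.7  3.8  0.2 -3.3 -2.1]
[ 0.5129 -0.0812  0.0697 -0.0091] [-3.4  0.5  3.8  1.6  0.9 -2.1 -1.2 -0.2]
[ 0.513  -0.077   0.0779 -0.014 ] [-1.4 -1.3  2.4 -2.   6.7  2.7 -2.5  0.6 -5.2 -1.8  4.  -0.1 -0.2  0.2
 -3.9  1.8]
cardnear [ 0.5121 -0.1642  0.165 ]
cardfree [ 0.5131 -0.2514  0.165 ]
pin [ 0.4642 -0.3421  0.03  ]
tip [ 0.4532 -0.2923  0.03  ]
g1 [ 0.5002 -0.3764  0.03  ]
g2 [ 0.4543 -0.3913  0.03  ]
tongueR [ 0.54   -0.2219  0.01  ]
tongueR [ 0.4837 -0.2215  0.01  ]
```

```bash
python3 - <<'E'
from h import *
i=cv2.imread("pics/w2.png")
a=np.hstack([i[30:230,105:238],i[40:240,405:538]])
cv2.imwrite("pics/w2c.png",cv2.resize(a,None,fx=3,fy=3,interpolation=cv2.INTER_CUBIC))
E
```

```text
(no output)
```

View pics/w2c.png

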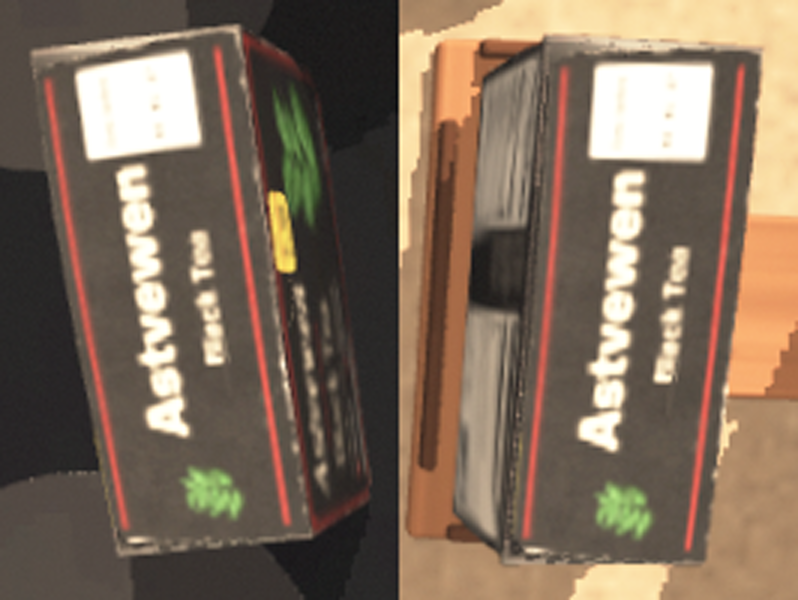

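In the enlarged crop:
- **Loose carton:** top corners (33,50), (238,28), (310,540), (120,555). Right-side foot corners (318,78) and (368,495).
- **Stand carton:** top corners (545,38), (762,48), (707,563), (505,557).

```bash
python3 - <<'E'
from h import *
from scipy.optimize import least_squares
c1=pickle.load(open("w1.pkl","rb"))[0];c2=pickle.load(open("w2.pkl","rb"))[0]
A=lambda u,v:(105+u/3-.33,30+v/3-.33);B=lambda u,v:(405+(u-399)/3-.33,40+v/3-.33)
k=np.array([[71,32,71],[71,-32,71],[-71,-32,71],[-71,32,71],[71,-32,0],[-71,-32,0]])/1e3
def fit(views,x0):
    def pts(p): return Ro.from_euler("z",p[3]).apply(k)+p[:3]
    f=lambda p:np.concatenate([(proj(c,pts(p)[:len(u)])-np.array(u)).ravel() for c,u in views])
    r=least_squares(f,x0,loss="soft_l1");print(r.x.round(4),f(r.x).round(1))
lo=[A(33,50),A(238,28),A(310,540),A(120,555),A(318,78),A(368,495)]
lw=[B(545,38),B(762,48),B(707,563),B(505,557)]
lw1=[(72,44),(145,42),(153,215),(91,216)]
fit([(c2,lo)],[.52,.18,0,0]);fit([(c2,lw)],[.51,-.08,0.01,0]);fit([(c1,lw1),(c2,lw)],[.51,-.08,0.01,0])
for n,C,q,z in(("lo",A,[(33,50),(238,28),(310,540),(120,555)],.0685),("low",B,[(545,38),(762,48),(707,563),(505,557)],.081)):
    X=np.array([plane(c2,C(*p),z) for p in q]);print(n,X.round(4).tolist(),X.mean(0).round(4),np.arctan2(*(X[0]+X[1]-X[2]-X[3])[[1,0]]))
E
```

```text
[ 0.5222  0.1893 -0.0131  0.0688] [-2.   1.8  4.   0.8  1.5 -0.5 -4.1 -0.7  0.  -2.7 -0.   0.3]
[ 0.5131 -0.0817 -0.0025 -0.0084] [-1.7  0.1  3.   0.8  1.6 -1.1 -1.9 -0.1]
[ 0.513  -0.0768  0.0039 -0.0031] [-0.3 -0.2  2.8 -1.8  8.7  1.6  0.1  0.3 -5.8 -1.1  0.6 -0.8 -0.2  0.7
 -5.1  2. ]
lo [[0.5904, 0.2191, 0.0685], [0.5939, 0.1621, 0.0685], [0.4554, 0.1508, 0.0685], [0.451, 0.2077, 0.0685]] [0.5227 0.185  0.0685] 0.0812703381582509
low [[0.5825, -0.0479, 0.081], [0.5824, -0.1058, 0.081], [0.4441, -0.1058, 0.081], [0.4455, -0.0471, 0.081]] [ 0.5136 -0.0766  0.081 ] -0.002725912405411443
```

Call:
send_rows --series '[[[0, 0, 2, 0, 0, -0.077, 1], [2.4, -4.27, 0, 0, 0, 0, 1], [2.4, -4.27, 0, 0, 0, 0, 1], [2.4, -4.27, 2, 0, 0, 0, 1], [0, 0, 5, 0, 0, 0, 1], [0, 0, 4, 0, 0, 0, 1], [0, 0, 0, 0, 0, 0, 1]]]'

```text
time: 3.12
eef_pos: [0.5214, 0.1799, 0.1372]
tcp_rot: [0.999, 0.037, -0.004, 0.001]
contact_force: [0.2, 0.6, 0.1]
opening: 1.003
finger_force: 0.0
```

```bash
python3 - <<'E'
from h import *
c,s=snap("w3")
i=cv2.imread("pics/w3.png");k=np.array([[69,29,71],[69,-29,71],[-69,-29,71],[-69,29,71]])/1e3
p=proj(c,Ro.from_euler("z",.081).apply(k)+[.5227,.185,-.0025]);print(p.round())
cv2.polylines(i,[p.round().astype(int)],True,(255,255,0),1);cv2.imwrite("pics/w3o.png",i)
E
```

```text
3.125 [0.5214 0.1799 0.1372] [ 3.1379  0.1156 -0.0141] [ 1.490e-01  1.190e-01  1.954e+00 -1.000e-03  1.078e+00  1.646e+00] 0.014 1.0034618647291769
[[253. 116.]
 [370. 115.]
 [364. 359.]
 [266. 359.]]
```

View pics/w3o.png

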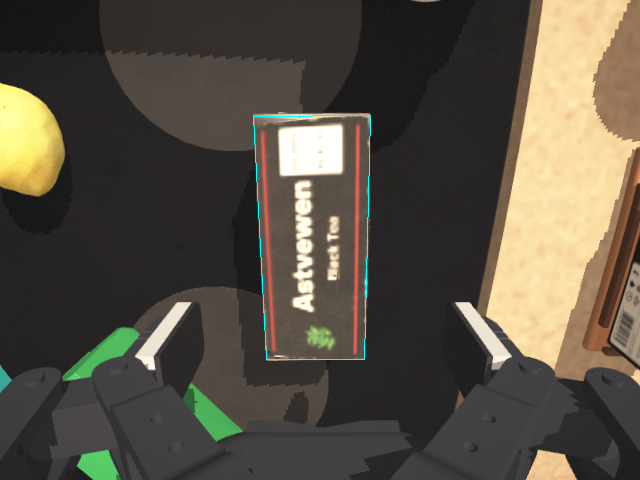

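The overlaid box matches the carton's edges within about 2 px, so the pose is confirmed and nothing blocks the fingers. Now a helper to work out the shifts.

```bash
cat >> h.py <<'E'
def need(pos,yaw):
    "turn (tool rotvec) to do first, then shift (cm) along the turned tool axes; tool z down, tool x at world yaw"
    from plant import ctrl
    s=ctrl.get_state();G=Ro.from_euler("z",yaw)*Ro.from_euler("x",np.pi);R=Ro.from_quat(s["tcp_rot"])
    print("turn",(R.inv()*G).as_rotvec().round(4),"shift cm",(G.inv().apply(np.array(pos)-s["eef_pos"])*100).round(2),"cur",s["eef_pos"].round(4),"t",round(s["time"],2),"op",round(s["opening"],3),"ff",round(s["finger_force"],1),"cf",s["contact_force"].round(1))
E
python3 -c "
from h import *;need([.5227,.185,.02],.081)"
```

```text
turn [ 0.0006  0.0034 -0.0072] shift cm [-0.02 -0.46 12.01] cur [0.5233 0.1805 0.1401] t 3.17 op 1.001 ff 0.0 cf [0.5 0.2 1. ]
```

Call:
send_rows --series '[[[0, -0.45, 0, 0, 0.003, -0.007, 1], [0, 0, 4, 0, 0, 0, 1], [0, 0, 4, 0, 0, 0, 1], [0, 0, 4, 0, 0, 0, 1], [0, 0, 0, 0, 0, 0, 1], [0, 0, 0, 0, 0, 0, 1]]]' --force 30

```text
time: 3.92
eef_pos: [0.5256, 0.1874, 0.0241]
tcp_rot: [0.999, 0.042, 0.004, -0.0]
contact_force: [-0.3, -0.2, 0.1]
opening: 0.997
finger_force: 0.0
```

```bash
python3 -c "
from h import *;need([.5227,.185,.02],.081)"
```

```text
turn [-0.0004 -0.0077  0.0027] shift cm [-0.31  0.22  0.41] cur [0.5256 0.1874 0.0241] t 3.92 op 0.997 ff 0.0 cf [-0.3 -0.2  0.1]
```

Call:
send_rows --series '[[[0, 0, 0.3, 0, 0, 0, 1], [0, 0, 0, 0, 0, 0, 1]]]'

```text
time: 4.18
eef_pos: [0.5244, 0.1873, 0.0198]
tcp_rot: [0.999, 0.042, 0.003, -0.0]
contact_force: [0.4, 0.6, -0.7]
opening: 1.002
finger_force: 0.0
```

Call:
send_rows --series '[[[0, 0, 0, 0, 0, 0, -1], [0, 0, 0, 0, 0, 0, -1], [0, 0, 0, 0, 0, 0, -1], [0, 0, 0, 0, 0, 0, -1]]]' --force 30

```text
time: 4.68
eef_pos: [0.5239, 0.1872, 0.019]
tcp_rot: [0.999, 0.042, 0.002, -0.0]
contact_force: [-0.9, -0.1, 5.6]
opening: 0.741
finger_force: 34.8
```

Call:
send_rows --series '[[[0, 0, 0, 0, 0, 0, -1], [0, 0, 0, 0, 0, 0, -1]]]'

```text
time: 4.92
eef_pos: [0.5239, 0.1872, 0.019]
tcp_rot: [0.999, 0.042, 0.002, -0.0]
contact_force: [-1.0, 0.5, 6.2]
opening: 0.743
finger_force: 34.8
```

Call:
send_rows --series '[[[0, 0, -3, 0, 0, 0, -1], [0, 0, -5, 0, 0, 0, -1], [0, 0, -5, 0, 0, 0.084, -1], [0, 0, 0, 0, 0, 0, -1]]]'

```text
time: 5.42
eef_pos: [0.5258, 0.1877, 0.1529]
tcp_rot: [1.0, -0.0, 0.006, -0.001]
contact_force: [-0.8, -0.4, -0.6]
opening: 0.738
finger_force: 34.4
```

```bash
python3 -c "
from h import *;need([.5148,-.0766,.15],-.003)"
```

```text
turn [-0.002  -0.0121  0.0027] shift cm [-1.02 26.43  0.29] cur [0.5258 0.1877 0.1529] t 5.42 op 0.738 ff 34.4 cf [-0.8 -0.4 -0.6]
```

Call:
send_rows --series '[[[-0.2, 4.4, 0, 0, 0, 0, -1], [-0.2, 5.5, 0, 0, 0, 0, -1], [-0.2, 5.5, 0, 0, 0, 0, -1], [-0.2, 5.5, 0, 0, 0, 0, -1], [-0.2, 5.5, 0, 0, 0, 0, -1], [0, 0, 0, 0, 0, 0, -1], [0, 0, 0, 0, 0, 0, -1], [0, 0, 0, 0, 0, 0, -1]]]'

```text
time: 6.42
eef_pos: [0.5124, -0.0755, 0.1473]
tcp_rot: [1.0, 0.001, 0.001, -0.001]
contact_force: [-0.4, 0.2, -1.3]
opening: 0.739
finger_force: 34.3
```

```bash
python3 - <<'E'
from h import *
need([.5148,-.0766,.1035],-.003)
c,s=snap("w4")
from plant import ctrl
for n in("top","side"):
    c=ctrl.read_camera(n);pickle.dump(c,open(n+"4.pkl","wb"))
    cv2.imwrite(f"pics/{n}4.png",c["img"][:,:,::-1])
E
```

```text
turn [-0.0012 -0.0013  0.0046] shift cm [0.24 0.11 4.38] cur [ 0.5124 -0.0755  0.1473] t 6.42 op 0.739 ff 34.3 cf [-0.4  0.2 -1.3]
6.425 [ 0.5124 -0.0755  0.1473] [-3.1404e+00 -2.4000e-03 -2.1000e-03] [-3.430e-01  2.600e-02  2.032e+00  2.000e-03  1.082e+00  1.225e+00] 0.007 0.7388773822354091
```

Call:
send_rows --series '[[[0.25, 0.1, 0, 0, 0, 0.004, -1], [0, 0, 2, 0, 0, 0, -1], [0, 0, 1.5, 0, 0, 0, -1], [0, 0, 0.5, 0, 0, 0, -1], [0, 0, 0, 0, 0, 0, -1], [0, 0, 0, 0, 0, 0, -1], [0, 0, 0, 0, 0, 0, -1]]]'

```text
time: 7.45
eef_pos: [0.516, -0.0781, 0.1089]
tcp_rot: [1.0, -0.002, 0.002, 0.0]
contact_force: [0.6, -0.0, -0.3]
opening: 0.743
finger_force: 34.3
```

```bash
python3 -c "
from h import *;need([.5148,-.0766,.1025],-.003)"
```

```text
turn [ 0.0002 -0.0042 -0.0012] shift cm [-0.12 -0.14  0.64] cur [ 0.516  -0.0781  0.1089] t 7.45 op 0.743 ff 34.3 cf [ 0.6 -0.  -0.3]
```

Call:
send_rows --series '[[[-0.1, -0.1, 0.3, 0, -0.003, 0, -1], [0, 0, 0.2, 0, 0, 0, -1], [0, 0, 0, 0, 0, 0, -1], [0, 0, 0, 0, 0, 0, -1], [0, 0, 0, 0, 0, 0, -1]]]'

```text
time: 8.07
eef_pos: [0.5146, -0.0769, 0.1032]
tcp_rot: [1.0, -0.002, -0.0, -0.0]
contact_force: [-0.8, -0.2, -1.7]
opening: 0.738
finger_force: 34.4
```

```bash
python3 -c "
from h import *;need([.5148,-.0766,.1025],-.003)"
```

```text
turn [-0.0003  0.0001 -0.0012] shift cm [ 0.02 -0.03  0.07] cur [ 0.5146 -0.0769  0.1032] t 8.07 op 0.738 ff 34.4 cf [-0.8 -0.2 -1.7]
```

Call:
send_rows --series '[[[0, 0, 0.1, 0, 0, 0, -1], [0, 0, 0, 0, 0, 0, -1], [0, 0, 0, 0, 0, 0, -1]]]'

```text
time: 8.45
eef_pos: [0.5148, -0.077, 0.1028]
tcp_rot: [1.0, -0.002, 0.0, -0.0]
contact_force: [-1.8, 0.2, 3.9]
opening: 0.742
finger_force: 34.6
```

```bash
python3 - <<'E'
from h import *
need([.5148,-.0766,.1025],-.003)
c,s=snap("w5");i=cv2.imread("pics/w5.png");k=np.array([[69,29,71],[69,-29,71],[-69,-29,71],[-69,29,71]])/1e3
p=proj(c,Ro.from_euler("z",-.003).apply(k)+[.5136,-.0766,.081])
cv2.polylines(i,[p.round().astype(int)],True,(255,255,0),1);cv2.imwrite("pics/w5o.png",i);print(p.round())
E
```

```text
turn [-0.     -0.0005 -0.0012] shift cm [-0.   -0.04  0.03] cur [ 0.5148 -0.077   0.1028] t 8.45 op 0.742 ff 34.6 cf [-1.8  0.2  3.9]
8.45 [ 0.5148 -0.077   0.1028] [-3.1415e+00  6.6000e-03 -7.0000e-04] [-0.344  0.094  2.053  0.     0.994  1.231] 0.001 0.7418008547259262
[[191. 128.]
 [451. 127.]
 [409. 560.]
 [236. 560.]]
```

View pics/w5o.png

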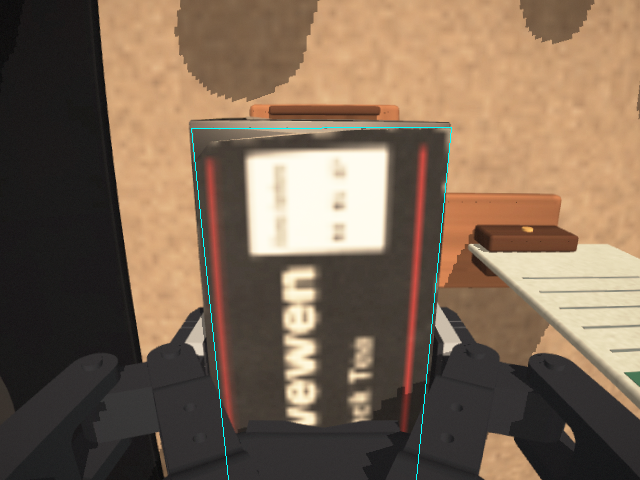

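Contact is felt at 3.9 N. The held carton matches the predicted outline within about 1.5 mm, its back edge being at row 122 against 128. I release and rise.

Call:
send_rows --series '[[[0, 0, 0, 0, 0, 0, 1], [0, 0, 0, 0, 0, 0, 1], [0, 0, 0, 0, 0, 0, 1], [0, 0, 0, 0, 0, 0, 1], [0, 0, -3, 0, 0, 0, 1], [0, 0, -6, 0, 0, 0, 1], [0, 0, -6, 0, 0, 0, 1], [-2, 4, -5, 0, 0, 0, 1], [-2, 4, 0, 0, 0, 0, 1], [0, 0, 0, 0, 0, 0, 1]]]'

```text
time: 9.75
eef_pos: [0.475, -0.1559, 0.2996]
tcp_rot: [1.0, -0.004, 0.001, 0.0]
contact_force: [-1.1, 0.2, 0.1]
opening: 1.001
finger_force: 0.0
```

```bash
python3 - <<'E'
from h import *
c,s=snap("w6")
i=cv2.imread("pics/w6.png");k=np.array([[69,29,71],[69,-29,71],[-69,-29,71],[-69,29,71]])/1e3
for z,col in((.081,(255,255,0)),(.01,(0,255,0))):
    p=proj(c,Ro.from_euler("z",-.003).apply(k)+[.5136,-.0766,z]);print(p.round())
    cv2.polylines(i,[p.round().astype(int)],True,col,1)
h=cv2.resize(i[0:330,60:500],None,fx=1.8,fy=1.8,interpolation=cv2.INTER_CUBIC);cv2.imwrite("pics/w6o.png",h)
E
```

```text
9.75 [ 0.475  -0.1559  0.2996] [ 3.1408e+00 -1.2700e-02  2.0000e-03] [-0.52  -0.156  1.918 -0.     1.378  1.058] 0.046 1.001314318634029
[[161.  65.]
 [246.  63.]
 [256. 259.]
 [179. 259.]]
[[193.  76.]
 [262.  74.]
 [268. 234.]
 [205. 234.]]
```

View pics/w6o.png

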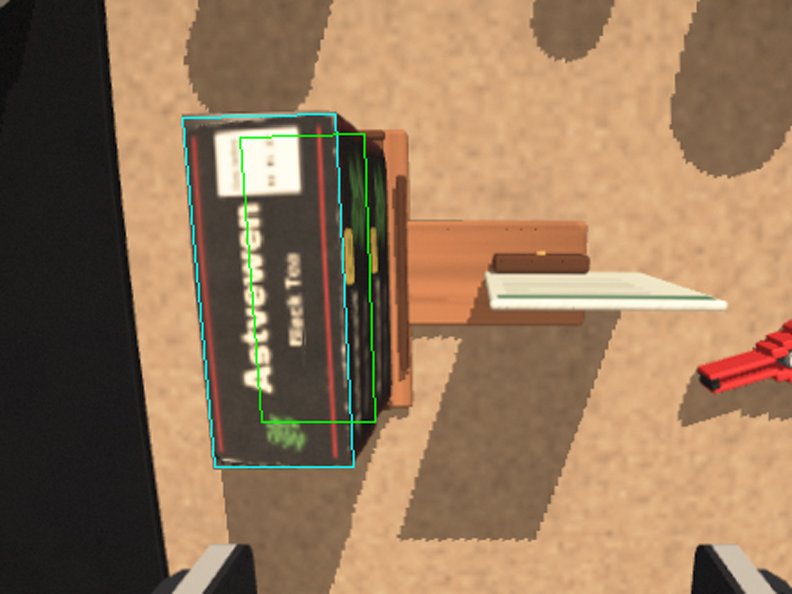

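The stack is square. The top outline fits, the side faces of the two cartons form one plane, and the gold tabs line up at crop (349,255) and (374,252). The card's top edge runs from crop (487,303) to (727,305). Now the clip: I hover over it turned to its yaw.

Call:
send_rows --series '[[[0, 5.4, 0, 0, 0, 0, 1], [0, 5.4, 0, 0, 0, 0, 1], [0, 5.4, 0, 0, 0, 0, 1], [0, 5.4, 0, 0, 0, 0, 1], [0, 0, 0, 0, 0, -0.184, 1], [0, 0, 0, 0, 0, -0.184, 1], [0, 0, 0, 0, 0, -0.184, 1], [0, 0, 0, 0, 0, -0.184, 1], [0, 0, 0, 0, 0, -0.184, 1], [0, 0, 0, 0, 0, -0.184, 1]]]'

```text
time: 11.05
eef_pos: [0.4755, -0.3686, 0.2974]
tcp_rot: [0.851, 0.526, 0.0, -0.001]
contact_force: [0.3, -0.2, -0.4]
opening: 1.003
finger_force: 0.0
```

Call:
send_rows --series '[[[0, 0, 3, 0, 0, -0.184, 1], [0, 0, 3, 0, 0, -0.184, 1], [0, 0, 3, 0, 0, -0.184, 1], [0, 0, 3, 0, 0, -0.184, 1], [0, 0, 0, 0, 0, 0, 1], [0, 0, 0, 0, 0, 0, 1], [0, 0, 0, 0, 0, 0, 1]]]'

```text
time: 11.92
eef_pos: [0.4757, -0.3705, 0.1807]
tcp_rot: [0.608, 0.794, -0.0, 0.001]
contact_force: [0.2, -0.4, -0.5]
opening: 1.003
finger_force: 0.0
```

```bash
cat >> h.py <<'E'
def redpts(c,z):
    m=cv2.inRange(cv2.cvtColor(c["img"],cv2.COLOR_RGB2HSV),(0,150,90),(8,255,255))|cv2.inRange(cv2.cvtColor(c["img"],cv2.COLOR_RGB2HSV),(174,150,90),(180,255,255))
    m=cv2.morphologyEx(m,cv2.MORPH_CLOSE,np.ones((5,5)))
    n,l,st,_=cv2.connectedComponentsWithStats(m);j=1+np.argmax(st[1:,4])
    ys,xs=np.nonzero(l==j);return st[j],np.array([plane(c,(x,y),z) for x,y in zip(xs,ys)])
E
python3 - <<'E'
from h import *
need([.474,-.372,.17],1.83)
c,s=snap("w7")
for n in("w1","w7"):
    c=pickle.load(open(n+".pkl","rb"))[0]
    for z in(.03,.015):
        st,X=redpts(c,z);m=X[:,:2].mean(0);w,v=np.linalg.eigh(np.cov(X[:,:2].T));a=v[:,1]*np.sign(v[1,1]);b=np.array([-a[1],a[0]])
        u=(X[:,:2]-m)@a;q=(X[:,:2]-m)@b
        f=u>u.max()-.004;gg=u<u.min()+.015
        tip=m+a*u.max()+b*q[f].mean();L=gg&(q>0);Rr=gg&(q<0)
        print(n,z,st,"m",m.round(4),"yaw",np.arctan2(a[1],a[0]).round(4),"u",u.min().round(4),u.max().round(4),"q",q.min().round(4),q.max().round(4),"tip",tip.round(4))
E
```

```text
turn [0.0016 0.0025 0.0047] shift cm [-0.1  -0.2   1.07] cur [ 0.4757 -0.3705  0.1807] t 11.93 op 1.003 ff 0.0 cf [ 0.2 -0.4 -0.5]
11.925 [ 0.4757 -0.3705  0.1807] [ 1.9081e+00  2.4921e+00 -4.0000e-04] [-0.83   0.174  1.806  0.     1.159 -1.094] 0.003 1.0030431263771027
w1 0.03 [ 369  141  107   63 2006] m [ 0.4672 -0.339 ] yaw 1.8612 u -0.0474 0.0495 q -0.0271 0.0299 tip [ 0.4543 -0.2911]
w1 0.015 [ 369  141  107   63 2006] m [ 0.465  -0.3426] yaw 1.8612 u -0.0492 0.0515 q -0.0282 0.0311 tip [ 0.4518 -0.2928]
w7 0.03 [ 284  103   74  136 2051] m [ 0.4637 -0.3392] yaw 1.858 u -0.0481 0.0477 q -0.0274 0.0268 tip [ 0.4495 -0.2936]
w7 0.015 [ 284  103   74  136 2051] m [ 0.464  -0.3411] yaw 1.858 u -0.0506 0.0502 q -0.0288 0.0281 tip [ 0.4495 -0.293 ]
```

Call:
send_rows --series '[[[0, 0, 2, 0, 0, -0.025, 1], [0, 0, 4, 0, 0, 0, 1], [0, 0, 5, 0, 0, 0, 1], [0, 0, 4, 0, 0, 0, 1], [0, 0, 0, 0, 0, 0, 1], [0, 0, 0, 0, 0, 0, 1]]]'

```text
time: 12.72
eef_pos: [0.4753, -0.3706, 0.0298]
tcp_rot: [0.597, 0.802, -0.0, 0.001]
contact_force: [0.5, -0.2, 1.2]
opening: 1.002
finger_force: 0.0
```

```bash
python3 -c "
from h import *;need([.473,-.3732,.003],1.858)"
```

```text
turn [0.0008 0.0013 0.0029] shift cm [-0.18 -0.29  2.68] cur [ 0.4753 -0.3706  0.0298] t 12.72 op 1.002 ff 0.0 cf [ 0.5 -0.2  1.2]
```

Call:
send_rows --series '[[[-0.2, -0.3, 1.2, 0, 0, 0, 1], [0, 0, 1.3, 0, 0, 0, 1], [0, 0, 0, 0, 0, 0, 1], [0, 0, 0, 0, 0, 0, 1], [0, 0, 0, 0, 0, 0, 1]]]'

```text
time: 13.35
eef_pos: [0.4727, -0.373, 0.0042]
tcp_rot: [0.597, 0.802, 0.0, 0.0]
contact_force: [-0.8, 0.5, -0.6]
opening: 1.002
finger_force: 0.0
```

```bash
python3 -c "
from h import *;need([.473,-.3732,.003],1.858)
c,s=snap('w8')"
```

```text
turn [0.0004 0.0005 0.0029] shift cm [-0.03  0.02  0.12] cur [ 0.4727 -0.373   0.0042] t 13.35 op 1.002 ff 0.0 cf [-0.8  0.5 -0.6]
13.35 [ 0.4727 -0.373   0.0042] [1.8766e+00 2.5187e+00 1.0000e-04] [-0.836  0.41   1.881  0.     0.85  -1.127] 0.002 1.0017427433916242
```

Call:
send_rows --series '[[[0, 0, 0.05, 0, 0, 0, -1], [0, 0, 0, 0, 0, 0, -1], [0, 0, 0, 0, 0, 0, -1], [0, 0, 0, 0, 0, 0, -1], [0, 0, 0, 0, 0, 0, -1], [0, 0, 0, 0, 0, 0, -1], [0, 0, 0, 0, 0, 0, -1]]]' --force 35

```text
time: 14.28
eef_pos: [0.4739, -0.3743, 0.0054]
tcp_rot: [0.598, 0.802, -0.0, 0.002]
contact_force: [1.3, 0.2, 5.7]
opening: 0.302
finger_force: 36.3
```

```bash
python3 -c "
from h import *;need([.473,-.3732,.003],1.858)
c,s=snap('w9')"
```

```text
turn [0.0023 0.0037 0.0025] shift cm [ 0.13 -0.06  0.24] cur [ 0.4739 -0.3743  0.0054] t 14.28 op 0.302 ff 36.3 cf [1.3 0.2 5.7]
14.275 [ 0.4739 -0.3743  0.0054] [ 1.8749e+00  2.5153e+00 -6.0000e-04] [-8.370e-01  4.100e-01  1.879e+00  1.000e-03  8.490e-01 -1.127e+00] 0.001 0.30203222662661416
```

Call:
send_rows --series '[[[0, 0, -2, 0, 0, 0, -1], [0, 0, -4.5, 0, 0, 0, -1], [0, 0, -4.5, 0, 0, 0.14, -1], [0, 0, 0, 0, 0, 0.14, -1], [0, 0, 0, 0, 0, 0, -1], [0, 0, 0, 0, 0, 0, -1], [0, 0, 0, 0, 0, 0, -1]]]'

```text
time: 15.2
eef_pos: [0.4719, -0.3722, 0.1123]
tcp_rot: [0.703, 0.711, 0.0, -0.001]
contact_force: [-0.9, -0.2, -1.2]
opening: 0.301
finger_force: 35.5
```

```bash
python3 - <<'E'
from h import *
need([.513,-.375,.1154],1.576)
c,s=snap("w10")
from plant import ctrl
st,X=redpts(c,.13);print(st)
T=Ro.from_quat(s["tcp_rot"])
Y=T.inv().apply(X-s["eef_pos"]);print("tool x range",Y[:,0].min(),Y[:,0].max())
for x in np.arange(0,.10,.006):
    q=np.sort(Y[abs(Y[:,0]-x)<.002,1])
    if len(q): j=np.argmax(np.diff(q)); print(x.round(3),q[0].round(4),q[-1].round(4),"gap",q[j].round(4),q[j+1].round(4))
c6=pickle.load(open("w6.pkl","rb"))[0];c1=pickle.load(open("w1.pkl","rb"))[0]
P=lambda u,v:(60+u/1.8,v/1.8)
for q in((487,303),(727,305)): print(plane(c6,P(*q),.165))
print(tri((c6,P(727,305)),(c1,(331,135))),tri((c6,P(487,303)),(c1,(185,137))))
E
```

```text
turn [-0.0014 -0.0018  0.0059] shift cm [-0.3   4.11 -0.31] cur [ 0.4719 -0.3722  0.1123] t 15.2 op 0.301 ff 35.5 cf [-0.9 -0.2 -1.2]
15.2 [ 0.4719 -0.3722  0.1123] [-2.2075e+00 -2.2322e+00 -4.0000e-04] [-0.837  0.251  1.851  0.     1.042 -0.848] 0.005 0.30126288414314234
[ 335   69   67  308 6498]
tool x range -0.017277915392556784 0.08426880853206148
0.0 0.0073 0.0129 gap 0.0074 0.0077
0.006 0.0076 0.0129 gap 0.0076 0.0079
0.012 0.0078 0.0138 gap 0.0079 0.0081
0.018 0.008 0.014 gap 0.0081 0.0083
0.024 0.0034 0.0144 gap 0.0034 0.0037
0.03 0.0034 0.013 gap 0.0034 0.0037
0.036 0.0055 0.0144 gap 0.0055 0.0058
0.042 0.0051 0.0135 gap 0.0052 0.0054
0.048 0.0057 0.0131 gap 0.0128 0.0131
0.054 0.0056 0.0135 gap 0.0056 0.0059
0.06 0.0077 0.0154 gap 0.0077 0.008
0.066 0.0097 0.0173 gap 0.0097 0.0099
0.072 0.0116 0.0192 gap 0.0116 0.0119
0.078 0.0135 0.0213 gap 0.0135 0.0138
0.084 0.0201 0.0221 gap 0.0201 0.0204
[ 0.51270484 -0.16142897  0.165     ]
[ 0.51171853 -0.25203786  0.165     ]
(array([ 0.51262144, -0.25120957,  0.16779953]), [np.float64(0.0005932780546129009), np.float64(0.0005932780546129918)]) (array([ 0.5117813 , -0.16156776,  0.15709167]), [np.float64(3.241902996659855e-05), np.float64(3.2419029966736194e-05)])
```

Call:
send_rows --series '[[[-0.3, 2, -0.3, 0, 0, 0.01, -1], [0, 2, 0, 0, 0, 0, -1], [0, 0, 0, 0, 0, 0, -1], [0, 0, 0, 0, 0, 0, -1], [0, 0, 0, 0, 0, 0, -1]]]'

```text
time: 15.88
eef_pos: [0.5117, -0.3754, 0.1159]
tcp_rot: [0.707, 0.707, 0.0, -0.001]
contact_force: [0.1, 0.3, -1.0]
opening: 0.304
finger_force: 35.6
```

```bash
python3 - <<'E'
from h import *
need([.5125,-.317,.1154],1.571)
c,s=snap("w11")
hsv=cv2.cvtColor(c["img"],cv2.COLOR_RGB2HSV)
m=cv2.inRange(hsv,(0,150,90),(8,255,255))|cv2.inRange(hsv,(174,150,90),(180,255,255))
for r in range(60,300,20):
    x=np.nonzero(m[r])[0]
    if len(x):
        j=np.argmax(np.diff(x)) if len(x)>1 else 0;print(r,x[0],x[j],x[min(j+1,len(x)-1)],x[-1])
T=Ro.from_quat(s["tcp_rot"]).as_matrix();o=s["eef_pos"]
# expected: clip mid plane (15 above origin) at z: tips inner, at stop
zc=o[2]-.0054+.015
for h in(-.015,0,.015):
    X=np.array([o+T@[.080,y,0] for y in(-.0145,.0145)]);X[:,2]=zc+h;print("pred tips",h,proj(c,X).round().tolist())
print("card edge",proj(c,[[.5125,-.2515,.165],[.5125,-.2515,.125]]).round().tolist())
E
```

```text
turn [-0.0008 -0.0009 -0.0005] shift cm [5.84 0.08 0.05] cur [ 0.5117 -0.3754  0.1159] t 15.88 op 0.304 ff 35.6 cf [ 0.1  0.3 -1. ]
15.875 [ 0.5117 -0.3754  0.1159] [-2.2209 -2.2203 -0.    ] [-0.793  0.314  1.765  0.     1.064 -0.792] 0.003 0.30360595960734643
80 261 269 391 400
100 266 287 370 393
120 272 292 363 386
140 278 298 357 379
160 284 304 350 371
180 290 309 343 364
200 285 309 342 367
220 284 309 342 367
240 285 311 340 366
260 282 313 335 367
280 281 297 350 367
pred tips -0.015 [[282.0, 90.0], [366.0, 90.0]]
pred tips 0 [[277.0, 86.0], [371.0, 86.0]]
pred tips 0.015 [[272.0, 82.0], [378.0, 82.0]]
card edge [[329.0, -147.0], [327.0, -67.0]]
```

Call:
send_rows --series '[[[1.5, 0, 0, 0, 0, 0, -1], [1.5, 0, 0, 0, 0, 0, -1], [1.4, 0, 0, 0, 0, 0, -1], [0.7, 0, 0, 0, 0, 0, -1], [0.6, 0, 0, 0, 0, 0, -1], [0, 0, 0, 0, 0, 0, -1], [0, 0, 0, 0, 0, 0, -1], [0, 0, 0, 0, 0, 0, -1]]]'

```text
time: 16.92
eef_pos: [0.5124, -0.3189, 0.1163]
tcp_rot: [0.707, 0.707, 0.0, -0.0]
contact_force: [-0.7, -0.2, -0.8]
opening: 0.302
finger_force: 35.6
```

```bash
python3 - <<'E'
from h import *
from plant import ctrl
need([.5110,-.318,.1154],1.571)
c,s=snap("w12")
a=cv2.resize(cv2.imread("pics/w12.png")[0:330,160:480],None,fx=1.5,fy=1.5,interpolation=cv2.INTER_CUBIC)
v=ctrl.read_camera("side");pickle.dump(v,open("side12.pkl","wb"));t=ctrl.read_camera("top");pickle.dump(t,open("top12.pkl","wb"))
p=proj(v,[[.512,-.25,.125]])[0].astype(int);q=proj(t,[[.512,-.25,.125]])[0].astype(int);print(p,q)
C=lambda g,p:cv2.resize(g["img"][p[1]-40:p[1]+40,p[0]-50:p[0]+50,::-1],None,fx=3,fy=3,interpolation=cv2.INTER_CUBIC)
b=np.vstack([C(v,p),C(t,q)]);b=np.vstack([b,np.zeros((495-480,300,3),np.uint8)])
cv2.imwrite("pics/fin.png",np.hstack([a,b]))
E
```

```text
turn [ 0.0001 -0.0001 -0.0007] shift cm [ 0.09 -0.14  0.09] cur [ 0.5124 -0.3189  0.1163] t 16.93 op 0.302 ff 35.6 cf [-0.7 -0.2 -0.8]
16.925 [ 0.5124 -0.3189  0.1163] [-2.2220e+00 -2.2209e+00 -2.0000e-04] [-0.725  0.25   1.844  0.     1.047 -0.724] 0.002 0.302056469359774
[323 296] [426 248]
```

View pics/fin.png

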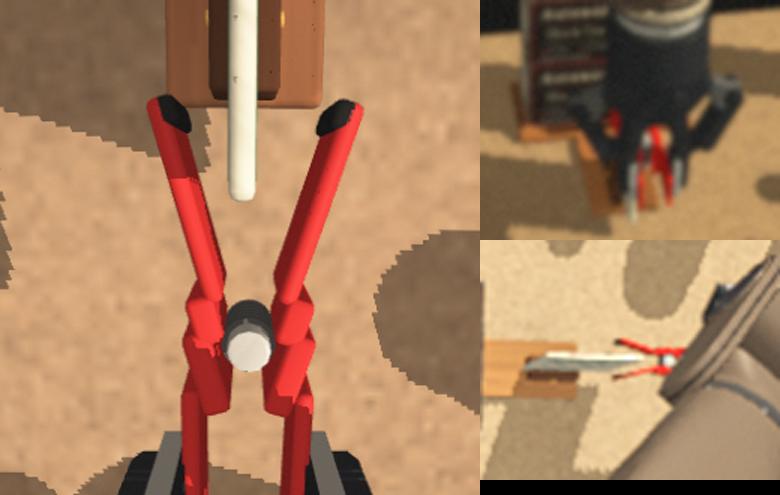

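The card's edge, at crop (242,200), stands between the open jaws. The tips are at rows 100 to 130 and the pin at row 345. The jaws' centre line is at about column 250, so I nudge 1.5 mm sideways and 2 mm deeper.

Call:
send_rows --series '[[[0.2, -0.15, 0.1, 0, 0, 0, -1], [0, 0, 0, 0, 0, 0, -1], [0, 0, 0, 0, 0, 0, -1], [0, 0, 0, 0, 0, 0, -1], [0, 0, 0, 0, 0, 0, -1]]]'

```text
time: 17.7
eef_pos: [0.511, -0.3166, 0.1153]
tcp_rot: [0.707, 0.707, 0.0, -0.0]
contact_force: [-0.2, 0.4, -0.6]
opening: 0.299
finger_force: 35.6
```

```bash
python3 - <<'E'
from h import *
from plant import ctrl
need([.5110,-.317,.1154],1.571)
c,s=snap("w13")
hsv=cv2.cvtColor(c["img"],cv2.COLOR_RGB2HSV)
m=cv2.inRange(hsv,(0,150,90),(8,255,255))|cv2.inRange(hsv,(174,150,90),(180,255,255))
for r in range(90,190,20):
    x=np.nonzero(m[r])[0];j=np.argmax(np.diff(x));w=np.nonzero((hsv[r,:,1]<70)&(hsv[r,:,2]>130))[0];w=w[(w>x[j])&(w<x[j+1])];print(r,x[j],x[j+1],"mid",(x[j]+x[j+1])/2,"card",w[:1],w[-1:])
print(proj(c,[[.5125,-.2515,.165],[.5125,-.2515,.125],[.5125,-.2515,.095]]).round().tolist())
E
```

```text
turn [ 0.0001 -0.0002 -0.0002] shift cm [-0.04  0.   -0.01] cur [ 0.511  -0.3166  0.1153] t 17.7 op 0.299 ff 35.6 cf [-0.2  0.4 -0.6]
17.7 [ 0.511  -0.3166  0.1153] [-2.2213e+00 -2.2214e+00 -3.0000e-04] [-0.723  0.246  1.851  0.     1.045 -0.724] 0.002 0.29912842250296096
90 284 376 mid 330.0 card [320] [337]
110 290 367 mid 328.5 card [320] [337]
130 295 360 mid 327.5 card [320] [336]
150 301 353 mid 327.0 card [] []
170 307 347 mid 327.0 card [] []
[[332.0, 141.0], [329.0, 135.0], [328.0, 132.0]]
```

The card is centred in the open jaws (328.5 against 328.3 px), with no contact force. I'm handing in.

```bash
python3 -c "
from plant import ctrl
print(ctrl.sign_off())"
```

```text
the job is handed in; nothing more can be done
None
```

The loose carton is stacked squarely on the one in the stand and released, and the clip is held squeezed open around the card's edge without touching it; I handed the job in at 17.7 s (no verdict was shown).

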